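# Third hand: press the inflator bracket against the sprung fence

### The job

I want to screw the orange inflator bracket to the shelf, so be my third hand: set it flat on the shelf with the flat outer face of its upright panel flush against the black plate of the sprung fence, the two blue centre marks in line, and push it in until the yellow pointer stands in the green band of the gauge, without ever driving the plate to the end of its travel. Keep that push steady for at least three seconds and finish still holding the bracket pressed there - do not let go or back off. Leave the spray bottles and the tyre inflator standing where they are.

Things in the scene. Friction and masses are not known exactly. Their poses are not given: they have to be found in the camera images.
- bracket_center (a point): Centre of the loose orange plastic bracket (0.2-0.4 kg), 30 mm above its underside, mid-footprint; +x square out of the panel's flat outer face, +z up. To grip: a middle rib 12 mm thick (y), at y = 0, from x = -35 to +40 mm, 8 to 60 mm above the underside; take it from above, fingers on either side. Starts standing on its base.
- bracket_face (a point): Middle of the flat outer face of the bracket's upright panel, 50 mm ahead (+x) of bracket_center at the same height; same axes. The panel is 10 mm thick, 110 mm wide, 60 mm tall. A blue mark on its top edge shows its middle.
- bracket: The same orange bracket: an angle of base plate and upright panel with a middle rib. Origin in the middle of its underside, 30 mm under bracket_center, same axes. Base plate 100 mm (x) by 110 mm (y) by 8 mm thick with four screw holes; the panel stands on its +x edge.
- fence: Sprung fence, bolted to the shelf. Origin on the shelf under the middle of its black plate's front face at rest; +x into the fence (push this way), +y along it, +z up. Plate 150 mm wide, 12 thick, 50 tall, blue mark at its middle. Fixed aluminium cheeks (x 5 to 115 mm, inner faces y = -85 and +85 mm, 50 mm tall) flank it; the bracket goes in between them.
- fence_plate (a joint): How far the plate is pushed back along fence +x, m: 0 at rest, 0.040 at the end stop. Spring 600 N/m, no preload. The yellow pointer bar on the plate (top 55 mm up) shows it on both cheeks: white too little, green right (0.013 to 0.027 m, 8 to 16 N), red too much. The bracket's friction on the shelf (at most 5 N) cannot hold it there alone.
- pink_bottle: Empty pink upright spray bottle, light and easily tipped, 68 mm diameter, 220 mm tall, spray head sticking out 57 mm along its -x; origin under its middle. Leave alone.
- green_bottle: Empty green upright spray bottle, same shape and size as the pink one. Leave alone.
- clear_bottle: Empty clear upright spray bottle, same shape and size as the pink one. Leave alone.
- inflator: Black handheld tyre inflator standing upright, 55 mm (x) by 80 mm (y) by 140 mm tall (brass nozzle to 160 mm), 0.5 kg; dial on its +y side; origin under its middle. Leave alone.
Not all that is in view belongs to the job. There is more than one size of the bracket; the one meant has the size given above.

How it is judged:
By the outcome, as a careful person would: the job done as asked, in the order asked, and still so for the second after the job is handed in, while the arm keeps its last pose, push and grip.
It also fails if it takes over 45 s, if anything falls off the work surface, if the arm or the gripper's body presses on something with over 40 N, if the wrist force passes 120 N, or if a joint passes its speed limit or range.

### The arm

A 6-joint arm with a two-finger parallel gripper is mounted at the origin on the work surface. World frame = base frame: x ahead of the robot, y to its left, z up, the work surface at z = 0. Lengths are in m, angles in rad, forces in N, time in s.
With the tool pointing down it reaches from about 0.25 to 0.775 m from the base axis. Payload 4 kg.
Tool frame: the origin (TCP) lies where the fingers leave the gripper's body, on its centre line; the fingertips stand 97 mm ahead of it and the grasp point (between the pads) lies 78 mm ahead of it; z points along the fingers, y is the line along which they close (so a half turn about z gives the same grasp; the last joint's range is limited). The gripper opens to 94 mm and grips with 3 to 60 N. Pads are 16 mm wide; open, the fingers measure 119 mm over their backs; the gripper's body (75 mm by 177 mm) begins 78 mm behind the grasp point.
Start: joints at [1.033, 0.087, 1.371, -0, 1.684, -0.103], TCP at [0.232, 0.499, 0.303] pointing down, gripper open.
Joint ranges: [-3.1, 3.1], [-0.76, 2.03], [0.27, 2.55], [-1.08, 4.22], [0.17, 2.65], [-2.57, 2.57]. Speed limits (rad/s): [2.79, 2.79, 3.14, 3.14, 3.14, 3.14].

### API

Orientations are given as [roll, pitch, yaw] about the fixed x, y, z axes, in that order (R = Rz(yaw) Ry(pitch) Rx(roll)).
In Python, from bench import robot, eyes gives the robot as it stands. The module is installed in compiled form; this text tells all that it offers.
- The arm moves only by the tool carry_out, never from a script. Its argument "deltas" is a list of rows, each an object of numbers: "dx", "dy", "dz": the shift along the tool's x, y, z each as a share of 0.02 m, from -1 to 1; "wx", "wy", "wz": the turn, a rotation vector about the tool's x, y, z each as a share of 0.12 rad, from -1 to 1; "gripper": the closure in counts, from 0 (fully open) to 255 (shut). In form: [{"dx": .., "dy": .., "dz": .., "wx": .., "wy": .., "wz": .., "gripper": ..}, ...]. A call has 1 to 20 rows; each row shifts and turns the commanded pose from where the row before left it, along the tool's axes as they then stand; what a row does not reach is not made up. A row lasts 1/12 s, in which the tool goes at most 41.7 mm and 7.16 degrees, less where a joint would pass 70% of its speed; a pose out of reach is approached as far as the arm can. A call with a number of a shift or a turn outside -1 to 1 is refused whole. A call with a gripper value outside its range is refused whole. The fingers move at their own pace and stop on an object; the grip force is fixed at half the most. Time passes only in rows, so rows that do not move let the fingers close. It gives the time, the measured TCP pose, the force, the opening and the grip force at its end, in the units of the state.
- robot.get_obs(): the state, without advancing time (a new reading comes with each control period).
- eyes.snapshot(name): name is "side" or "top" or "wrist"; returns the picture (384x512x3 uint8, red, green, blue); there is no depth.
- eyes.get_calibration(name): a dict with "fovy" (degrees; the focal length in pixels is half the picture's height over the tangent of half this angle, whatever the lens; pixels are square), "cx", "cy" (the principal point, pixels), "k1" (the pictures are not rectified: a ray, as slopes to the right and down, at radius r is drawn at 1 + k1 r^2 times it, then the intrinsics apply), "R" (3x3) and "t" (3): a world point X has camera coordinates R X + t. Camera axes: x right, y down, z forward; pixel columns grow to the right and rows downward; lengths in m; the calibration is good to about 2 mm. A picture is of the moment at which its call begins: read the wrist's pose just before it. get_calibration takes no time and is no camera call; for the wrist camera it gives the pose at the moment of the call.
- robot.close_job(): hands the job in; it is judged then, once.
The state is a dict: "time": time; "joint_positions": joint angles; "qvel": joint speeds; "joint_torque": joint torques, N m; "tool_pos": TCP position; "ee_rot": TCP orientation; "wrist_force": force on the tool from outside, world axes, zero at the start; "wrist_torque": the same for the moment, N m; "width": finger opening in m; "finger_force": force on a finger pad.
Only numpy, scipy, OpenCV 4.12 (cv2) and the standard library are available. Lean on these libraries where they do the work, as an engineer would, in place of code of your own. Each camera call takes 0.05 s, during which the arm holds its last target. There are 200 camera calls.

## Working session

There is one attempt and no reset: what is moved stays moved. The work goes in short steps, Python scripts to look and compute and a tool call to move; the robot and the scene stay as the last step left them, time stands still between calls to the robot, and variables do not carry over. Pictures are saved under pics/ and viewed, at most 10 in all, crops included, and the job is handed in when it is done.

Besides the shell and the picture viewer there is one more tool, called after "Emit:" as name([rows], argument=value, ...), one row to a line, values as JSON. carry_out: Moves the arm, as the interface text tells. Shift numbers are shares of 0.02 m and turn numbers shares of 0.12 rad, none past 1 either way. Its arguments: {"type":"object","properties":{"deltas":{"type":"array","items":{"type":"object","properties":{"dx":{"type":"number"},"dy":{"type":"number"},"dz":{"type":"number"},"wx":{"type":"number"},"wy":{"type":"number"},"wz":{"type":"number"},"gripper":{"type":"number"}}}}},"required":["deltas"]}

```bash
mkdir -p pics; cat > h.py <<'E'
import numpy as np, cv2
from bench import robot, eyes
def ray(c,u,v):
    f=192/np.tan(np.radians(c["fovy"])/2); K=np.array([[f,0,c["cx"]],[0,f,c["cy"]],[0,0,1]])
    d=np.array([(u-c["cx"])/f,(v-c["cy"])/f]); s=d.copy()
    for _ in range(30): s=d/(1+c["k1"]*(s@s))
    R=np.array(c["R"]); return -R.T@np.array(c["t"]), R.T@np.array([s[0],s[1],1])
def onz(c,u,v,z):
    o,d=ray(c,u,v); return o+d*(z-o[2])/d[2]
def proj(c,X):
    f=192/np.tan(np.radians(c["fovy"])/2); p=np.array(c["R"])@np.array(X)+np.array(c["t"]); s=p[:2]/p[2]
    s=s*(1+c["k1"]*(s@s)); return s*f+[c["cx"],c["cy"]]
def snap(n,name):
    c=eyes.get_calibration(n); im=eyes.snapshot(n); cv2.imwrite(f"pics/{name}.png",im[:,:,::-1]); return c,im
E
python3 - <<'E'
from h import *
for n in ("top","side"):
    c,im=snap(n,n+"0"); print(n,c["fovy"],c["cx"],c["cy"],c["k1"],np.round(c["R"],3).tolist(),np.round(c["t"],3))
a=[cv2.imread(f"pics/{n}0.png") for n in("top","side")]
cv2.imwrite("pics/top0b.png",cv2.resize(a[0],(800,600),interpolation=cv2.INTER_CUBIC))
cv2.imwrite("pics/side0b.png",cv2.resize(a[1],(800,600),interpolation=cv2.INTER_CUBIC))
print(robot.get_obs())
E
```

```text
top 48.518483530969846 253.56171221903318 194.85149826813046 0.0016478512323951167 [[0.029, -1.0, 0.01], [-0.992, -0.03, -0.126], [0.126, -0.007, -0.992]] [-0.016  0.518  1.172]
side 45.504140867236465 250.47523675298117 186.5678493829919 -0.1409488025139864 [[0.974, -0.226, -0.018], [-0.157, -0.613, -0.774], [0.164, 0.757, -0.633]] [-0.497  0.121  0.988]
{'time': 0.1, 'joint_positions': array([ 1.03290061e+00,  8.78767276e-02,  1.37203786e+00,  2.28471558e-06,
        1.68361900e+00, -1.03131120e-01]), 'qvel': array([-0.00031398, -0.0009536 , -0.00239117, -0.00018269,  0.00113323,
        0.00133531]), 'joint_torque': array([ 2.60985507e-03, -3.41251016e+01, -3.03304124e+01,  7.20377779e-02,
        3.04103515e-02, -8.82488962e-05]), 'tool_pos': array([0.23152776, 0.49857317, 0.30165654]), 'ee_rot': array([-3.13966227e+00, -2.02074266e-04,  2.70682811e+00]), 'wrist_force': array([ 0.16643329,  0.36735409, -0.12695902]), 'wrist_torque': array([-0.0229369 ,  0.00903246,  0.04717683]), 'finger_force': 0.0, 'width': 0.09390867087246538}
```

View pics/top0b.png

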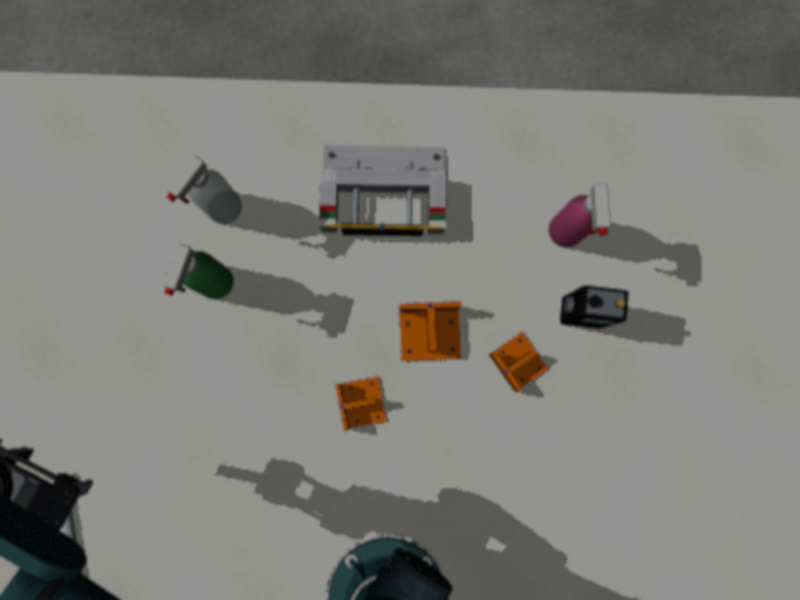

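View pics/side0b.png

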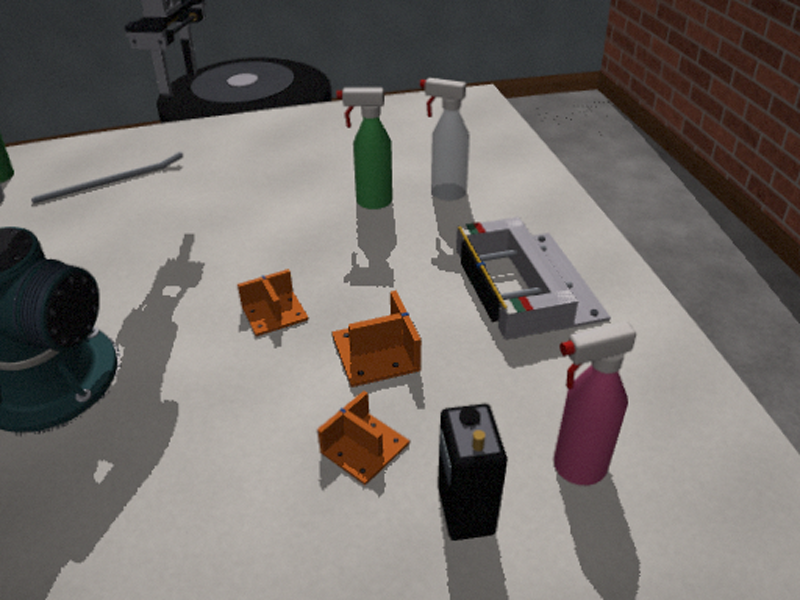

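The top view shows the large bracket at about (430,331) in the 800x600 picture, with its panel toward the fence. The fence plate is at about (382,230), nearly straight ahead. The two smaller brackets are decoys. The bottles and the inflator are off to the sides.

```bash
python3 - <<'E'
from h import *
c,im=snap("top","top1"); hsv=cv2.cvtColor(im,cv2.COLOR_RGB2HSV)
m=cv2.inRange(hsv,(3,150,60),(16,255,255))
for k in cv2.findContours(m,cv2.RETR_EXTERNAL,cv2.CHAIN_APPROX_NONE)[0]:
    if cv2.contourArea(k)>300:
        r=cv2.minAreaRect(k); print("orange",cv2.contourArea(k),r)
        if cv2.contourArea(k)>1200:
            for b in cv2.boxPoints(r): print(b,[np.round(onz(c,*b,z)[:2],4).tolist() for z in (.008,.06)])
b=cv2.inRange(hsv,(100,90,40),(135,255,255)); n,l,s,ce=cv2.connectedComponentsWithStats(b)
for i in range(1,n): print("blue",s[i],ce[i],[np.round(onz(c,*ce[i],z)[:2],4).tolist() for z in(.055,.06)])
y=cv2.inRange(hsv,(20,120,80),(34,255,255))
n,l,s,ce=cv2.connectedComponentsWithStats(y)
for i in range(1,n):
    if s[i][4]>4:
        p=np.argwhere(l==i)[:,::-1].astype(np.float32); ln=cv2.fitLine(p,cv2.DIST_L2,0,.01,.01).ravel(); W=[]
        for q in (p[:,0].min(),p[:,0].max()):
            W.append(onz(c,q,ln[3]+ln[1]/ln[0]*(q-ln[2]),.055)[:2])
        d=W[0]-W[1]; print("yellow",s[i],np.round(W,4).tolist(),"fence yaw",np.arctan2(-d[0],d[1]))
def crop(a,x,y,w,h,f): return cv2.resize(a[y:y+h,x:x+w,::-1],None,fx=f,fy=f,interpolation=cv2.INTER_CUBIC)
cv2.imwrite("pics/crop1.png",crop(im,195,85,110,150,4))
E
```

```text
orange 705.0 ((230.6154022216797, 257.576904296875), (28.43684196472168, 27.260141372680664), 78.69007110595703)
orange 663.0 ((332.0750427246094, 231.56468200683594), (29.555017471313477, 24.84543800354004), 54.782405853271484)
orange 1241.5 ((275.5072021484375, 211.6587677001953), (35.7812385559082, 38.55110168457031), 87.39744567871094)
[255.43916 194.66187] [[0.5217, -0.0062], [0.5151, -0.0057]]
[293.9505  192.91135] [[0.5302, -0.1174], [0.5232, -0.1121]]
[295.57526 228.65567] [[0.4272, -0.1239], [0.4245, -0.1183]]
[257.0639  230.40619] [[0.4189, -0.0138], [0.4166, -0.0129]]
blue [243 144   3   4   6] [244.         145.66666667] [[0.6538, 0.0305], [0.6526, 0.0304]]
blue [251 354   1   1   1] [251. 354.] [[0.0898, -0.0061], [0.091, -0.0061]]
blue [266 371   1   1   1] [266. 371.] [[0.0478, -0.047], [0.0491, -0.0467]]
blue [274 377   1   1   1] [274. 377.] [[0.0332, -0.0684], [0.0346, -0.0681]]
blue [273 379   1   1   1] [273. 379.] [[0.0281, -0.0659], [0.0296, -0.0656]]
blue [274 381   3   3   4] [275.   381.75] [[0.0213, -0.0713], [0.0228, -0.071]]
yellow [208 143  35   3  65] [[0.6558, 0.132], [0.6571, 0.0362]] fence yaw 0.012895285601721289
yellow [247 144  34   3  64] [[0.6582, 0.0222], [0.658, -0.0709]] fence yaw -0.0014844648263990052
yellow [394 192   6   4  19] [[0.528, -0.3916], [0.5331, -0.4056]] fence yaw 0.34940150448492957
```

View pics/crop1.png

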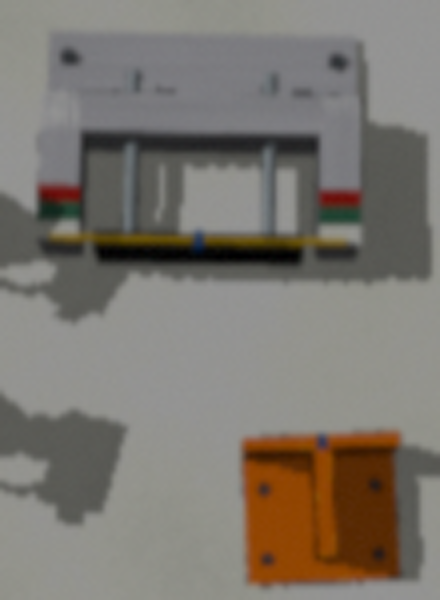

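The crop confirms it: the bracket is the large one, with its panel face toward the fence and a yaw of about +0.07. The fence yaw is about 0. The plate's blue mark is near (0.654, 0.030) and the bracket is at about (0.470, -0.064). Next I'll move above the bracket with the tool square to the world axes.

Emit:
carry_out([
  {"wz":-0.724,"gripper":0},
  {"wz":-0.724,"gripper":0},
  {"wz":-0.724,"gripper":0},
  {"wz":-0.724,"gripper":0},
  {"wz":-0.724,"gripper":0},
  {"dx":-0.4,"dy":-0.936,"gripper":0},
  {"dx":-0.4,"dy":-0.936,"gripper":0},
  {"dx":-0.4,"dy":-0.936,"gripper":0},
  {"dx":-0.4,"dy":-0.936,"gripper":0},
  {"dx":-0.4,"dy":-0.936,"gripper":0},
  {"dx":-0.4,"dy":-0.936,"gripper":0},
  {"dx":-0.4,"dy":-0.936,"gripper":0},
  {"dx":-0.4,"dy":-0.936,"gripper":0},
  {"dx":-0.4,"dy":-0.936,"gripper":0},
  {"dx":-0.4,"dy":-0.936,"gripper":0},
  {"dx":-0.4,"dy":-0.936,"gripper":0},
  {"dx":-0.4,"dy":-0.936,"gripper":0},
  {"dx":-0.4,"dy":-0.936,"gripper":0},
  {"dx":-0.4,"dy":-0.936,"gripper":0},
  {"dx":-0.4,"dy":-0.936,"gripper":0},
])

```text
invalid input
```

Emit:
carry_out([
  {"dx":-0.4,"dy":-0.936,"gripper":0},
  {"dx":-0.4,"dy":-0.936,"gripper":0},
  {"dx":-0.4,"dy":-0.936,"gripper":0},
  {"dx":-0.4,"dy":-0.936,"gripper":0},
  {"dx":-0.4,"dy":-0.936,"gripper":0},
  {"dx":-0.4,"dy":-0.936,"gripper":0},
  {"dx":-0.4,"dy":-0.936,"gripper":0},
  {"dx":-0.4,"dy":-0.936,"gripper":0},
  {"dx":-0.4,"dy":-0.936,"gripper":0},
  {"dx":-0.4,"dy":-0.936,"gripper":0},
  {"dx":-0.4,"dy":-0.936,"gripper":0},
  {"dx":-0.4,"dy":-0.936,"gripper":0},
  {"dx":-0.4,"dy":-0.936,"gripper":0},
  {"dx":-0.4,"dy":-0.936,"gripper":0},
  {"dx":-0.4,"dy":-0.936,"gripper":0},
  {"gripper":0},
  {"gripper":0},
])

```text
invalid input
```

```bash
python3 - <<'E'
from h import *
o=robot.get_obs(); print(o["time"],o["tool_pos"],o["ee_rot"])
c,im=snap("wrist","w1"); print(c["fovy"],np.round(c["R"],3).tolist(),np.round(-np.array(c["R"]).T@c["t"],3))
cv2.imwrite("pics/w1b.png",cv2.resize(im[:,:,::-1],(800,600)))
np.savez("w1.npz",im=im,**c)
E
```

```text
0.15 [0.231567   0.49860307 0.30179061] [-3.13992118e+00 -1.42806507e-04  2.70675196e+00]
66.88807893214592 [[0.422, 0.907, -0.001], [0.874, -0.407, 0.264], [0.239, -0.113, -0.964]] [0.162 0.532 0.385]
```

View pics/w1b.png

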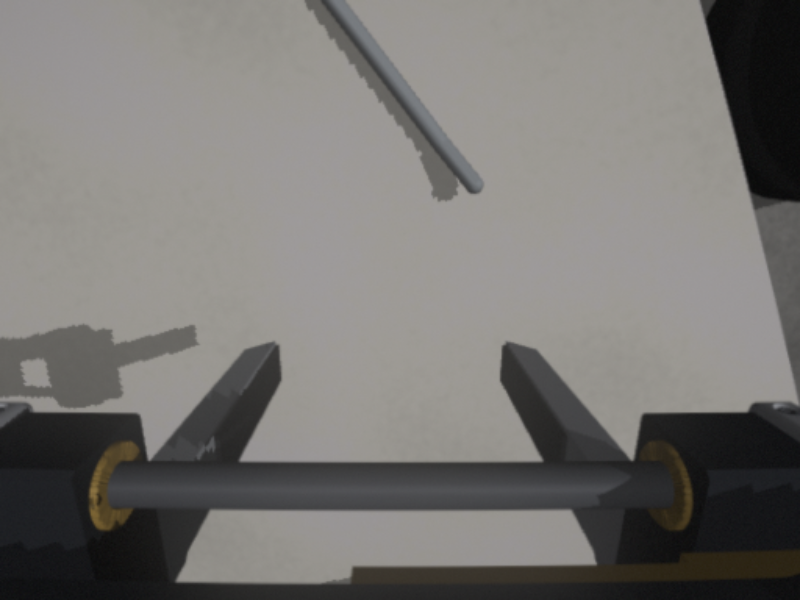

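The wrist picture shows only bare table and the fingers at the bottom, because the arm didn't move: rows with missing keys were refused. Image-up is tool +x, so yaw ≈ 0 is the better choice, since the wrist camera will then look toward the fence.

Emit:
carry_out([
  {"dx":0,"dy":0,"dz":0,"wx":0,"wy":0,"wz":0.981,"gripper":0},
  {"dx":0,"dy":0,"dz":0,"wx":0,"wy":0,"wz":0.981,"gripper":0},
  {"dx":0,"dy":0,"dz":0,"wx":0,"wy":0,"wz":0.981,"gripper":0},
  {"dx":0,"dy":0,"dz":0,"wx":0,"wy":0,"wz":0.981,"gripper":0},
  {"dx":0,"dy":0,"dz":0,"wx":0,"wy":0,"wz":0.981,"gripper":0},
  {"dx":0,"dy":0,"dz":0,"wx":0,"wy":0,"wz":0.981,"gripper":0},
  {"dx":0,"dy":0,"dz":0,"wx":0,"wy":0,"wz":0.981,"gripper":0},
  {"dx":0,"dy":0,"dz":0,"wx":0,"wy":0,"wz":0.981,"gripper":0},
  {"dx":0,"dy":0,"dz":0,"wx":0,"wy":0,"wz":0.981,"gripper":0},
  {"dx":0,"dy":0,"dz":0,"wx":0,"wy":0,"wz":0.981,"gripper":0},
  {"dx":0,"dy":0,"dz":0,"wx":0,"wy":0,"wz":0.981,"gripper":0},
  {"dx":0,"dy":0,"dz":0,"wx":0,"wy":0,"wz":0.981,"gripper":0},
  {"dx":0,"dy":0,"dz":0,"wx":0,"wy":0,"wz":0.981,"gripper":0},
  {"dx":0,"dy":0,"dz":0,"wx":0,"wy":0,"wz":0.981,"gripper":0},
  {"dx":0,"dy":0,"dz":0,"wx":0,"wy":0,"wz":0.981,"gripper":0},
  {"dx":0,"dy":0,"dz":0,"wx":0,"wy":0,"wz":0.981,"gripper":0},
  {"dx":0,"dy":0,"dz":0,"wx":0,"wy":0,"wz":0.981,"gripper":0},
  {"dx":0,"dy":0,"dz":0,"wx":0,"wy":0,"wz":0.981,"gripper":0},
  {"dx":0,"dy":0,"dz":0,"wx":0,"wy":0,"wz":0.981,"gripper":0},
  {"dx":0,"dy":0,"dz":0,"wx":0,"wy":0,"wz":0.981,"gripper":0},
])

```text
time: 1.87
tool_pos: [0.2316, 0.4987, 0.3024]
ee_rot: [3.141, 0.0, 0.347]
wrist_force: [-0.4, 0.3, 0.2]
width: 0.0941
finger_force: 0.0
```

Emit:
carry_out([
  {"dx":0,"dy":0,"dz":0,"wx":0,"wy":0,"wz":0.981,"gripper":0},
  {"dx":0,"dy":0,"dz":0,"wx":0,"wy":0,"wz":0.981,"gripper":0},
  {"dx":0,"dy":0,"dz":0,"wx":0,"wy":0,"wz":0.981,"gripper":0},
  {"dx":0.364,"dy":0.936,"dz":0,"wx":0,"wy":0,"wz":0,"gripper":0},
  {"dx":0.364,"dy":0.936,"dz":0,"wx":0,"wy":0,"wz":0,"gripper":0},
  {"dx":0.364,"dy":0.936,"dz":0,"wx":0,"wy":0,"wz":0,"gripper":0},
  {"dx":0.364,"dy":0.936,"dz":0,"wx":0,"wy":0,"wz":0,"gripper":0},
  {"dx":0.364,"dy":0.936,"dz":0,"wx":0,"wy":0,"wz":0,"gripper":0},
  {"dx":0.364,"dy":0.936,"dz":0,"wx":0,"wy":0,"wz":0,"gripper":0},
  {"dx":0.364,"dy":0.936,"dz":0,"wx":0,"wy":0,"wz":0,"gripper":0},
  {"dx":0.364,"dy":0.936,"dz":0,"wx":0,"wy":0,"wz":0,"gripper":0},
  {"dx":0.364,"dy":0.936,"dz":0,"wx":0,"wy":0,"wz":0,"gripper":0},
  {"dx":0.364,"dy":0.936,"dz":0,"wx":0,"wy":0,"wz":0,"gripper":0},
  {"dx":0.364,"dy":0.936,"dz":0,"wx":0,"wy":0,"wz":0,"gripper":0},
  {"dx":0.364,"dy":0.936,"dz":0,"wx":0,"wy":0,"wz":0,"gripper":0},
  {"dx":0.364,"dy":0.936,"dz":0,"wx":0,"wy":0,"wz":0,"gripper":0},
  {"dx":0.364,"dy":0.936,"dz":0,"wx":0,"wy":0,"wz":0,"gripper":0},
  {"dx":0.364,"dy":0.936,"dz":0,"wx":0,"wy":0,"wz":0,"gripper":0},
  {"dx":0.364,"dy":0.936,"dz":0,"wx":0,"wy":0,"wz":0,"gripper":0},
  {"dx":0.364,"dy":0.936,"dz":0,"wx":0,"wy":0,"wz":0,"gripper":0},
])

```text
time: 3.53
tool_pos: [0.3696, 0.1756, 0.3003]
ee_rot: [-3.137, 0.007, 0.015]
wrist_force: [0.7, -0.3, -0.8]
width: 0.0939
finger_force: 0.0
```

Emit:
carry_out([
  {"dx":0.364,"dy":0.936,"dz":0,"wx":0,"wy":0,"wz":0,"gripper":0},
  {"dx":0.364,"dy":0.936,"dz":0,"wx":0,"wy":0,"wz":0,"gripper":0},
  {"dx":0.364,"dy":0.936,"dz":0,"wx":0,"wy":0,"wz":0,"gripper":0},
  {"dx":0.364,"dy":0.936,"dz":0,"wx":0,"wy":0,"wz":0,"gripper":0},
  {"dx":0.364,"dy":0.936,"dz":0,"wx":0,"wy":0,"wz":0,"gripper":0},
  {"dx":0.364,"dy":0.936,"dz":0,"wx":0,"wy":0,"wz":0,"gripper":0},
  {"dx":0.364,"dy":0.936,"dz":0,"wx":0,"wy":0,"wz":0,"gripper":0},
  {"dx":0.364,"dy":0.936,"dz":0,"wx":0,"wy":0,"wz":0,"gripper":0},
  {"dx":0.364,"dy":0.936,"dz":0,"wx":0,"wy":0,"wz":0,"gripper":0},
  {"dx":0.364,"dy":0.936,"dz":0,"wx":0,"wy":0,"wz":0,"gripper":0},
  {"dx":0.364,"dy":0.936,"dz":0,"wx":0,"wy":0,"wz":0,"gripper":0},
  {"dx":0.364,"dy":0.936,"dz":0,"wx":0,"wy":0,"wz":0,"gripper":0},
  {"dx":0.364,"dy":0.936,"dz":0,"wx":0,"wy":0,"wz":0,"gripper":0},
  {"dx":0,"dy":0,"dz":0,"wx":0,"wy":0,"wz":0,"gripper":0},
  {"dx":0,"dy":0,"dz":0,"wx":0,"wy":0,"wz":0,"gripper":0},
  {"dx":0,"dy":0,"dz":0,"wx":0,"wy":0,"wz":0,"gripper":0},
])

```text
time: 4.87
tool_pos: [0.4675, -0.0648, 0.2985]
ee_rot: [-3.136, 0.007, 0.015]
wrist_force: [-0.1, 0.1, -0.1]
width: 0.0941
finger_force: 0.0
```

```bash
python3 - <<'E'
from h import *
o=robot.get_obs(); print(o["time"],o["tool_pos"],o["ee_rot"],o["wrist_force"])
c,im=snap("wrist","w2"); print(np.round(-np.array(c["R"]).T@c["t"],3))
cv2.imwrite("pics/w2b.png",cv2.resize(im[:,:,::-1],(800,600)))
np.savez("w2.npz",im=im,**c)
hsv=cv2.cvtColor(im,cv2.COLOR_RGB2HSV)
b=cv2.inRange(hsv,(100,90,40),(135,255,255)); n,l,s,ce=cv2.connectedComponentsWithStats(b)
for i in range(1,n):
    if s[i][4]>5: print("blue",s[i],ce[i],[np.round(onz(c,*ce[i],z)[:2],4).tolist() for z in(.055,.06)])
y=cv2.inRange(hsv,(20,120,80),(34,255,255))
n,l,s,ce=cv2.connectedComponentsWithStats(y)
for i in range(1,n):
    if s[i][4]>20: print("yellow",s[i],ce[i],np.round(onz(c,*ce[i],.055)[:2],4))
E
```

```text
4.8667 [ 0.46753001 -0.06477353  0.29853952] [-3.13639013  0.00712617  0.01521457] [-0.05342455  0.12312079 -0.11282508]
[ 0.545 -0.063  0.381]
blue [246 134   4   9  30] [247.5 138. ] [[0.5153, -0.0596], [0.5158, -0.0596]]
blue [357 230   4   3   8] [358.5 231. ] [[0.4059, -0.1958], [0.4081, -0.1938]]
yellow [411 283  32  55 617] [431.57860616 308.20259319] [ 0.296  -0.3077]
yellow [ 58 317   8  21  57] [ 60.01754386 327.59649123] [0.2548 0.1957]
```

View pics/w2b.png

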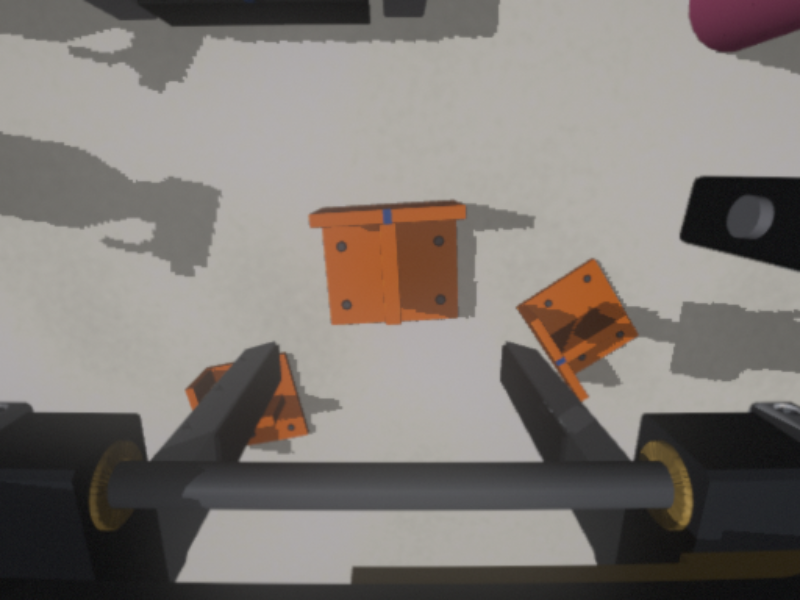

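The wrist picture shows the bracket's blue mark at about (387,215), its holes at about (342,246), (438,241), (347,305) and (440,300), and its rib at about (390,270). The fingers are clear of the bracket. I'll work out the pose and the grasp move from these.

```bash
cat >> h.py <<'E'
from scipy.spatial.transform import Rotation as Ro
def goto(pos,yaw,n_note=""):
    o=robot.get_obs(); Rc=Ro.from_euler("xyz",o["ee_rot"]); Rd=Ro.from_euler("xyz",[np.pi,0,yaw])
    rv=(Rc.inv()*Rd).as_rotvec(); print("turn units",np.round(rv/.12,3),"then shift units (tool after turn)",np.round(Rd.inv().apply(np.array(pos)-o["tool_pos"])/.02,3))
E
python3 - <<'E'
from h import *
z=np.load("w2.npz"); c={k:z[k] for k in z.files}; im=c["im"]
g=cv2.cvtColor(im,cv2.COLOR_RGB2HSV)
P=[]
for u,v in [(342,246),(438,241),(347,305),(440,300)]:
    u,v=u*.64,v*.64; x0,y0=int(u)-5,int(v)-5
    w=255-g[y0:y0+11,x0:x0+11,1].astype(float); w=np.clip(w-np.median(w)-20,0,None); yy,xx=np.mgrid[:11,:11]
    P.append(onz(c,x0+(w*xx).sum()/w.sum(),y0+(w*yy).sum()/w.sum(),.008)[:2])
P=np.array(P); print(np.round(P,4).tolist(),P.mean(0))
for a,b in((0,1),(2,3)): d=P[a]-P[b]; print("yaw",np.arctan2(-d[0],d[1]),np.hypot(*d))
for a,b in((0,2),(1,3)): d=P[a]-P[b]; print("yaw",np.arctan2(d[1],d[0]),np.hypot(*d))
# rib edges (top z=.06) + panel top ends
m=cv2.inRange(g,(3,120,40),(18,255,255))
k=max(cv2.findContours(m[110:215,190:305],cv2.RETR_EXTERNAL,cv2.CHAIN_APPROX_NONE)[0],key=cv2.contourArea)[:,0]+[190,110]
L=k[k[:,0].argmin()];Rr=k[k[:,0].argmax()]; print("panel ends px",L,Rr,[np.round(onz(c,*q,.06)[:2],4) for q in(L,Rr)])
# fence from top
im=cv2.imread("pics/top1.png"); c=eyes.get_calibration("top"); h=cv2.cvtColor(im,cv2.COLOR_BGR2HSV)
y=cv2.inRange(h[140:150,205:285],(20,100,60),(34,255,255)); q=np.argwhere(y)[:,::-1]+[205,140]
W=np.array([onz(c,*p,.055)[:2] for p in q]); f=np.polyfit(W[:,1],W[:,0],1); print("bar: x=%.4f at y=.03, yaw %.4f, ends"%(np.polyval(f,.03),-np.arctan(f[0])),W[:,1].min(),W[:,1].max())
goto([.471,-.063,.113],.068)
E
```

```text
[[0.4857, -0.0213], [0.4916, -0.1016], [0.4356, -0.0251], [0.4414, -0.1053]] [ 0.46356461 -0.06333141]
yaw 0.07277147710787109 0.08047808436132055
yaw 0.0726975905005416 0.08041449487528067
yaw 0.07434050839217503 0.05030008339315293
yaw 0.07307626535016022 0.050305965368114124
panel ends px [198 138] [297 139] [array([ 0.515 , -0.0054]), array([ 0.5155, -0.1138])]
bar: x=0.6572 at y=.03, yaw 0.0134, ends -0.07099206241159646 0.13475113594882332
turn units [-0.043  0.055 -0.435] then shift units (tool after turn) [ 0.179 -0.065  9.284]
```

Emit:
carry_out([
  {"dx":0,"dy":0,"dz":0,"wx":-0.043,"wy":0.055,"wz":-0.478,"gripper":0},
  {"dx":0.18,"dy":-0.065,"dz":0.9,"wx":0,"wy":0,"wz":0,"gripper":0},
  {"dx":0,"dy":0,"dz":0.9,"wx":0,"wy":0,"wz":0,"gripper":0},
  {"dx":0,"dy":0,"dz":0.9,"wx":0,"wy":0,"wz":0,"gripper":0},
  {"dx":0,"dy":0,"dz":0.9,"wx":0,"wy":0,"wz":0,"gripper":0},
  {"dx":0,"dy":0,"dz":0.9,"wx":0,"wy":0,"wz":0,"gripper":0},
  {"dx":0,"dy":0,"dz":0.9,"wx":0,"wy":0,"wz":0,"gripper":0},
  {"dx":0,"dy":0,"dz":0.6,"wx":0,"wy":0,"wz":0,"gripper":0},
  {"dx":0,"dy":0,"dz":0,"wx":0,"wy":0,"wz":0,"gripper":0},
  {"dx":0,"dy":0,"dz":0,"wx":0,"wy":0,"wz":0,"gripper":0},
])

```text
time: 5.75
tool_pos: [0.4708, -0.0629, 0.1785]
ee_rot: [-3.142, 0.001, 0.074]
wrist_force: [0.6, -0.0, 0.3]
width: 0.0939
finger_force: 0.0
```

```bash
python3 - <<'E'
from h import *
o=robot.get_obs(); print(o["time"],o["tool_pos"],o["ee_rot"],o["wrist_force"])
goto([.471,-.063,.113],.073)
E
```

```text
5.75 [ 0.47084833 -0.06288898  0.17845374] [-3.14156266e+00  9.40468949e-04  7.37165756e-02] [ 0.58472539 -0.01259832  0.31257481]
turn units [-0.     0.008  0.006] then shift units (tool after turn) [0.007 0.006 3.273]
```

Emit:
carry_out([
  {"dx":0,"dy":0,"dz":0.8,"wx":0,"wy":0,"wz":0,"gripper":0},
  {"dx":0,"dy":0,"dz":0.8,"wx":0,"wy":0,"wz":0,"gripper":0},
  {"dx":0,"dy":0,"dz":0.7,"wx":0,"wy":0,"wz":0,"gripper":0},
  {"dx":0,"dy":0,"dz":0.6,"wx":0,"wy":0,"wz":0,"gripper":0},
  {"dx":0,"dy":0,"dz":0.37,"wx":0,"wy":0,"wz":0,"gripper":0},
  {"dx":0,"dy":0,"dz":0,"wx":0,"wy":0,"wz":0,"gripper":0},
  {"dx":0,"dy":0,"dz":0,"wx":0,"wy":0,"wz":0,"gripper":0},
  {"dx":0,"dy":0,"dz":0,"wx":0,"wy":0,"wz":0,"gripper":255},
  {"dx":0,"dy":0,"dz":0,"wx":0,"wy":0,"wz":0,"gripper":255},
  {"dx":0,"dy":0,"dz":0,"wx":0,"wy":0,"wz":0,"gripper":255},
  {"dx":0,"dy":0,"dz":0,"wx":0,"wy":0,"wz":0,"gripper":255},
  {"dx":0,"dy":0,"dz":0,"wx":0,"wy":0,"wz":0,"gripper":255},
  {"dx":0,"dy":0,"dz":0,"wx":0,"wy":0,"wz":0,"gripper":255},
  {"dx":0,"dy":0,"dz":0,"wx":0,"wy":0,"wz":0,"gripper":255},
  {"dx":0,"dy":0,"dz":0,"wx":0,"wy":0,"wz":0,"gripper":255},
])

```text
time: 7.0
tool_pos: [0.4713, -0.0638, 0.1133]
ee_rot: [3.141, -0.0, 0.072]
wrist_force: [0.7, -0.2, -1.3]
width: 0.0441
finger_force: 0.0
```

```bash
python3 - <<'E'
from h import *
o=robot.get_obs(); print(o["time"],o["tool_pos"],o["ee_rot"],o["wrist_force"],o["width"],o["finger_force"])
E
```

```text
7.0 [ 0.47133849 -0.06383968  0.11329724] [ 3.14106858e+00 -1.27695677e-04  7.23915909e-02] [ 0.72768148 -0.22014692 -1.30407212] 0.0441372721703152 0.0
```

Emit:
carry_out([
  {"dx":0,"dy":0,"dz":0,"wx":0,"wy":0,"wz":0,"gripper":255},
  {"dx":0,"dy":0,"dz":0,"wx":0,"wy":0,"wz":0,"gripper":255},
  {"dx":0,"dy":0,"dz":0,"wx":0,"wy":0,"wz":0,"gripper":255},
  {"dx":0,"dy":0,"dz":0,"wx":0,"wy":0,"wz":0,"gripper":255},
  {"dx":0,"dy":0,"dz":0,"wx":0,"wy":0,"wz":0,"gripper":255},
  {"dx":0,"dy":0,"dz":0,"wx":0,"wy":0,"wz":0,"gripper":255},
  {"dx":0,"dy":0,"dz":0,"wx":0,"wy":0,"wz":0,"gripper":255},
  {"dx":0,"dy":0,"dz":0,"wx":0,"wy":0,"wz":0,"gripper":255},
  {"dx":0,"dy":0,"dz":0,"wx":0,"wy":0,"wz":0,"gripper":255},
  {"dx":0,"dy":0,"dz":0,"wx":0,"wy":0,"wz":0,"gripper":255},
])

```text
time: 7.83
tool_pos: [0.4714, -0.0638, 0.1133]
ee_rot: [3.141, -0.0, 0.072]
wrist_force: [-0.4, -0.2, 0.1]
width: 0.0121
finger_force: 30.0
```

Emit:
carry_out([
  {"dx":0,"dy":0,"dz":-0.25,"wx":0,"wy":0,"wz":0,"gripper":255},
  {"dx":0,"dy":0,"dz":-0.25,"wx":0,"wy":0,"wz":0,"gripper":255},
  {"dx":0,"dy":0,"dz":0,"wx":0,"wy":0,"wz":0.25,"gripper":255},
  {"dx":0,"dy":0,"dz":0,"wx":0,"wy":0,"wz":0.25,"gripper":255},
  {"dx":0.45,"dy":-0.47,"dz":0,"wx":0,"wy":0,"wz":0,"gripper":255},
  {"dx":0.45,"dy":-0.47,"dz":0,"wx":0,"wy":0,"wz":0,"gripper":255},
  {"dx":0.45,"dy":-0.47,"dz":0,"wx":0,"wy":0,"wz":0,"gripper":255},
  {"dx":0.45,"dy":-0.47,"dz":0,"wx":0,"wy":0,"wz":0,"gripper":255},
  {"dx":0.45,"dy":-0.47,"dz":0,"wx":0,"wy":0,"wz":0,"gripper":255},
  {"dx":0.45,"dy":-0.47,"dz":0,"wx":0,"wy":0,"wz":0,"gripper":255},
  {"dx":0.45,"dy":-0.47,"dz":0,"wx":0,"wy":0,"wz":0,"gripper":255},
  {"dx":0.45,"dy":-0.47,"dz":0,"wx":0,"wy":0,"wz":0,"gripper":255},
  {"dx":0.45,"dy":-0.47,"dz":0,"wx":0,"wy":0,"wz":0,"gripper":255},
  {"dx":0.45,"dy":-0.47,"dz":0,"wx":0,"wy":0,"wz":0,"gripper":255},
  {"dx":0,"dy":0,"dz":0,"wx":0,"wy":0,"wz":0,"gripper":255},
  {"dx":0,"dy":0,"dz":0,"wx":0,"wy":0,"wz":0,"gripper":255},
  {"dx":0,"dy":0,"dz":0,"wx":0,"wy":0,"wz":0,"gripper":255},
])

```text
time: 9.25
tool_pos: [0.5599, 0.0311, 0.1231]
ee_rot: [3.141, 0.001, 0.012]
wrist_force: [0.2, -0.2, -2.8]
width: 0.0115
finger_force: 30.0
```

```bash
python3 - <<'E'
from h import *
o=robot.get_obs(); print(o["time"],o["tool_pos"],o["ee_rot"],o["wrist_force"],o["width"],o["finger_force"])
c,im=snap("wrist","w3"); print(np.round(-np.array(c["R"]).T@c["t"],3))
np.savez("w3.npz",im=im,**c)
hsv=cv2.cvtColor(im,cv2.COLOR_RGB2HSV)
b=cv2.inRange(hsv,(100,90,40),(135,255,255)); n,l,s,ce=cv2.connectedComponentsWithStats(b)
for i in range(1,n):
    if s[i][4]>5: print("blue",s[i],ce[i],[np.round(onz(c,*ce[i],z)[:2],4).tolist() for z in(.050,.055,.07)])
c2,i2=snap("top","t3")
a=cv2.resize(im[:,:,::-1],(800,600)); cv2.imwrite("pics/w3b.png",a)
E
```

```text
9.25 [0.55992692 0.03108884 0.12305483] [3.14055776e+00 7.47188117e-04 1.24639114e-02] [ 0.16409413 -0.18064448 -2.84318479] 0.011508005308354595 29.998943209648132
[0.637 0.033 0.206]
blue [248  57  13  27 324] [254.35185185  69.92901235] [[0.6576, 0.0307], [0.657, 0.0307], [0.655, 0.0309]]
blue [245 173  11  21 205] [249.62439024 182.50731707] [[0.5994, 0.0324], [0.6006, 0.0324], [0.6042, 0.0324]]
```

View pics/w3b.png

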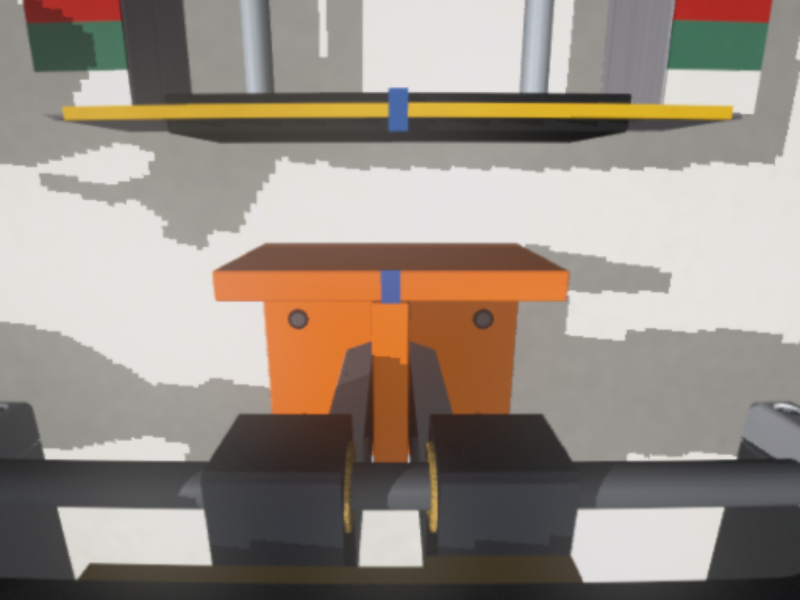

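The wrist picture shows the bracket held square between the fingers, with its mark at about (390,285). The plate's mark is at about (398,108), and the bar and the panel edge are nearly parallel. I'll fit both lines for the relative yaw and offset.

```bash
python3 - <<'E'
from h import *
z=np.load("w3.npz"); c={k:z[k] for k in z.files}; im=c["im"]; h=cv2.cvtColor(im,cv2.COLOR_RGB2HSV)
def line(mask,mode,zz,x0,x1):
    P=[]
    for u in range(x0,x1):
        v=np.flatnonzero(mask[:,u])
        if len(v): P.append(onz(c,u,{"mid":v.mean(),"bot":v.max()+.5,"top":v.min()-.5}[mode],zz)[:2])
    P=np.array(P); f=np.polyfit(P[:,1],P[:,0],1); k=abs(P[:,0]-np.polyval(f,P[:,1]))<.0008; f=np.polyfit(P[k,1],P[k,0],1)
    return -np.arctan(f[0]),np.polyval(f,.031),len(P),k.sum(),P[:,1].min(),P[:,1].max()
y=cv2.inRange(h,(20,120,80),(34,255,255)); y[100:]=0
print("bar",line(y,"mid",.055,45,465))
o=cv2.inRange(h,(3,120,130),(20,255,255)); b=o.copy(); b[205:]=0; b[:150]=0
print("panel top rear edge z.07 L",line(b[:193+5] if 0 else b,"bot",.07,142,168),line(b,"bot",.07,335,360))
t=o.copy(); t[:165]=0; t[200:]=0
for nm,x0,x1 in(("all",142,360),): print("panel top front edge",line(t,"top",.07,x0,x1))
g=im.astype(int).sum(2)
for u in(130,200,300,380): print(u,g[60:100,u].tolist())
for u in(160,200,300,340): print(u,im[150:200,u,0].tolist())
E
```

```text
bar (np.float64(0.01328193009373538), np.float64(0.6568993592921992), 407, np.int64(407), np.float64(-0.07316487357491411), np.float64(0.13412743860642215))
panel top rear edge z.07 L (np.float64(0.011466103469208337), np.float64(0.5991697285076887), 26, np.int64(26), np.float64(0.07269994083776848), np.float64(0.08498342766474477)) (np.float64(0.011340145979908055), np.float64(0.5991696268817246), 25, np.int64(25), np.float64(-0.02114092079856618), np.float64(-0.009328215517291162))
panel top front edge (np.float64(0.01148365034817858), np.float64(0.6091048494349951), 218, np.int64(204), np.float64(-0.020039068597119687), np.float64(0.08413126783042402))
130 [251, 185, 181, 183, 180, 205, 322, 410, 437, 439, 439, 439, 439, 440, 428, 320, 209, 172, 169, 169, 183, 186, 185, 185, 178, 172, 169, 169, 189, 295, 445, 461, 461, 460, 461, 460, 463, 458, 458, 456]
200 [202, 192, 195, 196, 196, 260, 394, 451, 457, 455, 458, 459, 458, 456, 415, 280, 197, 184, 186, 190, 204, 204, 203, 200, 192, 185, 185, 189, 190, 192, 232, 364, 449, 457, 458, 459, 459, 459, 459, 461]
300 [180, 165, 165, 170, 1
[... 696 characters left out ...]
 117, 115, 115, 115, 116, 116, 116, 116, 117, 116, 124, 181, 213, 224, 226, 226, 226, 226, 226, 226, 225, 226, 226, 226, 226, 226, 225, 226, 225, 224, 209, 223, 226, 226, 226, 226, 226, 226]
300 [231, 231, 231, 230, 228, 184, 126, 126, 113, 108, 107, 108, 108, 108, 108, 108, 108, 108, 108, 109, 109, 108, 118, 181, 213, 225, 226, 226, 226, 226, 227, 226, 226, 226, 227, 226, 227, 227, 227, 227, 226, 223, 186, 160, 155, 155, 156, 155, 155, 155]
340 [231, 231, 231, 231, 231, 228, 187, 162, 160, 159, 148, 118, 103, 104, 103, 104, 103, 103, 103, 103, 103, 104, 114, 179, 213, 226, 226, 226, 227, 227, 227, 227, 227, 227, 227, 227, 227, 228, 228, 228, 228, 224, 193, 164, 157, 157, 156, 156, 155, 154]
```

Emit:
carry_out([
  {"dx":0,"dy":0.12,"dz":0,"wx":0,"wy":0,"wz":-0.015,"gripper":255},
  {"dx":0.4,"dy":0,"dz":0,"wx":0,"wy":0,"wz":0,"gripper":255},
  {"dx":0.4,"dy":0,"dz":0,"wx":0,"wy":0,"wz":0,"gripper":255},
  {"dx":0.4,"dy":0,"dz":0,"wx":0,"wy":0,"wz":0,"gripper":255},
  {"dx":0.3,"dy":0,"dz":0,"wx":0,"wy":0,"wz":0,"gripper":255},
  {"dx":0,"dy":0,"dz":0.2,"wx":0,"wy":0,"wz":0,"gripper":255},
  {"dx":0,"dy":0,"dz":0.15,"wx":0,"wy":0,"wz":0,"gripper":255},
  {"dx":0,"dy":0,"dz":0.1,"wx":0,"wy":0,"wz":0,"gripper":255},
  {"dx":0,"dy":0,"dz":0.05,"wx":0,"wy":0,"wz":0,"gripper":255},
  {"dx":0,"dy":0,"dz":0,"wx":0,"wy":0,"wz":0,"gripper":255},
  {"dx":0,"dy":0,"dz":0,"wx":0,"wy":0,"wz":0,"gripper":255},
])

```text
time: 10.27
tool_pos: [0.5899, 0.0293, 0.1134]
ee_rot: [3.141, 0.0, 0.014]
wrist_force: [-0.5, -0.0, -2.0]
width: 0.012
finger_force: 30.0
```

```bash
python3 - <<'E'
from h import *
o=robot.get_obs(); print(o["time"],o["tool_pos"],o["ee_rot"],o["wrist_force"],o["width"],o["finger_force"])
c,im=snap("wrist","w4")
hsv=cv2.cvtColor(im,cv2.COLOR_RGB2HSV)
b=cv2.inRange(hsv,(100,90,40),(135,255,255)); n,l,s,ce=cv2.connectedComponentsWithStats(b)
for i in range(1,n):
    if s[i][4]>5: print("blue",s[i],ce[i],[np.round(onz(c,*ce[i],z)[:2],4).tolist() for z in(.055,.06)])
E
```

```text
10.2667 [0.58992184 0.02931963 0.11335419] [3.14104071e+00 7.29871351e-05 1.42990983e-02] [-0.48413511 -0.04524743 -1.9806888 ] 0.012021516290190392 29.999695122241974
blue [244 121  13  27 317] [250.32176656 133.77917981] [[0.657, 0.0308], [0.6573, 0.0308]]
blue [245 173  11  21 223] [250.         182.68161435] [[0.6328, 0.0306], [0.634, 0.0306]]
```

Emit:
carry_out([
  {"dx":0,"dy":0,"dz":0.02,"wx":0,"wy":0,"wz":0,"gripper":255},
  {"dx":0.15,"dy":0,"dz":0,"wx":0,"wy":0,"wz":0,"gripper":255},
  {"dx":0.15,"dy":0,"dz":0,"wx":0,"wy":0,"wz":0,"gripper":255},
  {"dx":0.15,"dy":0,"dz":0,"wx":0,"wy":0,"wz":0,"gripper":255},
  {"dx":0.1,"dy":0,"dz":0,"wx":0,"wy":0,"wz":0,"gripper":255},
  {"dx":0.1,"dy":0,"dz":0,"wx":0,"wy":0,"wz":0,"gripper":255},
  {"dx":0.1,"dy":0,"dz":0,"wx":0,"wy":0,"wz":0,"gripper":255},
  {"dx":0.1,"dy":0,"dz":0,"wx":0,"wy":0,"wz":0,"gripper":255},
  {"dx":0.1,"dy":0,"dz":0,"wx":0,"wy":0,"wz":0,"gripper":255},
  {"dx":0,"dy":0,"dz":0,"wx":0,"wy":0,"wz":0,"gripper":255},
  {"dx":0,"dy":0,"dz":0,"wx":0,"wy":0,"wz":0,"gripper":255},
])

```text
time: 11.23
tool_pos: [0.6087, 0.0296, 0.1133]
ee_rot: [3.141, 0.002, 0.014]
wrist_force: [-7.7, -0.1, 5.3]
width: 0.0117
finger_force: 30.0
```

```bash
cat > st.py <<'E'
import sys
from h import *
o=robot.get_obs(); print(o["time"],o["tool_pos"],o["ee_rot"],o["wrist_force"],o["wrist_torque"],o["width"])
c,im=snap("wrist",sys.argv[1]); h=cv2.cvtColor(im,cv2.COLOR_RGB2HSV)
b=cv2.inRange(h,(100,90,40),(135,255,255)); n,l,s,ce=cv2.connectedComponentsWithStats(b)
for i in range(1,n):
    if s[i][4]>5: print("blue",s[i],ce[i],[np.round(onz(c,*ce[i],z)[:2],4).tolist() for z in(.055,.06)])
y=cv2.inRange(h,(20,120,80),(34,255,255)); y[int(240):]=0; P=[]
for u in range(20,490):
    v=np.flatnonzero(y[:,u])
    if len(v)>3: P.append(onz(c,u,v.mean(),.055)[:2])
P=np.array(P); f=np.polyfit(P[:,1],P[:,0],1); print("bar x",np.polyval(f,.031),"travel",np.polyval(f,.031)-.6569,"yaw",-np.arctan(f[0]))
cv2.imwrite(f"pics/{sys.argv[1]}b.png",cv2.resize(im[:,:,::-1],(800,600)))
E
python3 st.py w5
```

```text
11.2333 [0.60870839 0.0296007  0.11332869] [3.14106228e+00 1.64806921e-03 1.42192711e-02] [-7.71455242 -0.11141979  5.3222318 ] [0.20038345 1.05395901 0.06862478] 0.011714768263382256
blue [245 146  12  25 283] [250.48056537 157.92932862] [[0.664, 0.0308], [0.6648, 0.0308]]
blue [245 173  11  21 222] [249.84234234 182.90540541] [[0.6514, 0.0309], [0.6526, 0.0309]]
bar x 0.6637836838357054 travel 0.006883683835705368 yaw 0.013869718739112304
```

Emit:
carry_out([
  {"dx":0.1,"dy":0,"dz":0,"wx":0,"wy":0,"wz":0,"gripper":255},
  {"dx":0.1,"dy":0,"dz":0,"wx":0,"wy":0,"wz":0,"gripper":255},
  {"dx":0.1,"dy":0,"dz":0,"wx":0,"wy":0,"wz":0,"gripper":255},
  {"dx":0.1,"dy":0,"dz":0,"wx":0,"wy":0,"wz":0,"gripper":255},
  {"dx":0.1,"dy":0,"dz":0,"wx":0,"wy":0,"wz":0,"gripper":255},
  {"dx":0.1,"dy":0,"dz":0,"wx":0,"wy":0,"wz":0,"gripper":255},
  {"dx":0.08,"dy":0,"dz":0,"wx":0,"wy":0,"wz":0,"gripper":255},
  {"dx":0,"dy":0,"dz":0,"wx":0,"wy":0,"wz":0,"gripper":255},
  {"dx":0,"dy":0,"dz":0,"wx":0,"wy":0,"wz":0,"gripper":255},
  {"dx":0,"dy":0,"dz":0,"wx":0,"wy":0,"wz":0,"gripper":255},
])

```text
time: 12.12
tool_pos: [0.6201, 0.0298, 0.1133]
ee_rot: [3.141, 0.008, 0.014]
wrist_force: [-14.2, -0.8, 8.9]
width: 0.0118
finger_force: 30.0
```

```bash
python3 st.py w6
```

```text
12.1167 [0.62009951 0.02977011 0.11329931] [3.14099025 0.00783951 0.01429053] [-14.19883194  -0.83856553   8.90402991] [ 0.17299051  2.15984664 -0.01418567] 0.011836047342921386
blue [245 147  12  25 273] [250.50549451 159.3992674 ] [[0.6744, 0.0309], [0.6752, 0.031]]
blue [245 175  11  20 210] [249.76190476 184.35714286] [[0.6618, 0.0311], [0.663, 0.0311]]
bar x 0.6742140339043995 travel 0.01731403390439945 yaw 0.014063312895289852
```

View pics/w6b.png

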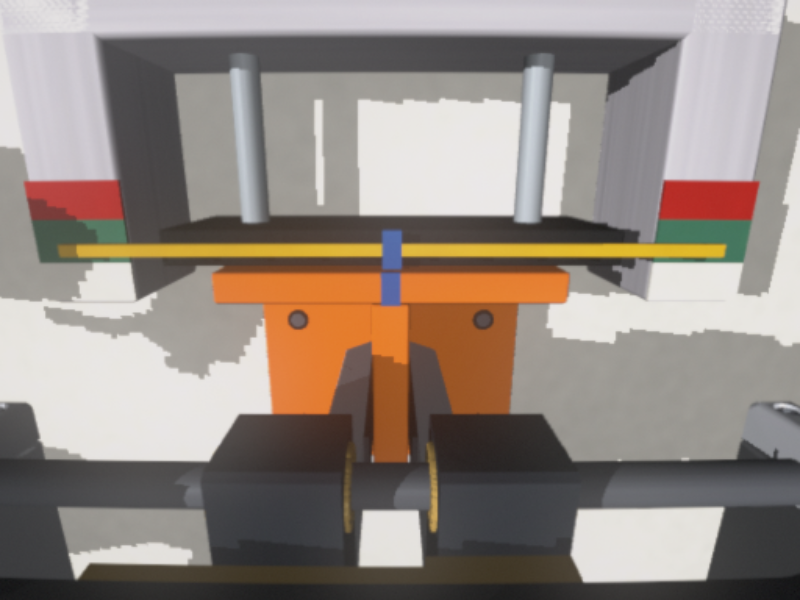

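The picture shows the marks lined up, at about (391,250) and (391,288). The panel is against the plate and the pointer is in the green, near its white side. I'll correct the small pitch, which also adds about 1 mm of push, and then hold.

Emit:
carry_out([
  {"dx":0,"dy":0,"dz":0,"wx":0,"wy":0.05,"wz":0,"gripper":255},
  {"dx":0.03,"dy":0,"dz":0,"wx":0,"wy":0.05,"wz":0,"gripper":255},
  {"dx":0.03,"dy":0,"dz":0,"wx":0,"wy":0,"wz":0,"gripper":255},
  {"dx":0,"dy":0,"dz":0,"wx":0,"wy":0,"wz":0,"gripper":255},
  {"dx":0,"dy":0,"dz":0,"wx":0,"wy":0,"wz":0,"gripper":255},
  {"dx":0,"dy":0,"dz":0,"wx":0,"wy":0,"wz":0,"gripper":255},
])

```text
time: 12.67
tool_pos: [0.6198, 0.0298, 0.1132]
ee_rot: [3.141, 0.001, 0.014]
wrist_force: [-16.9, -1.2, 12.8]
width: 0.0119
finger_force: 30.0
```

```bash
python3 st.py w7
```

```text
12.6667 [0.61976283 0.02976146 0.11321482] [3.14094791e+00 5.84301100e-04 1.43706707e-02] [-16.88400397  -1.17518074  12.79412567] [0.12466947 3.30795817 0.07294657] 0.011890641312055774
blue [245 147  12  25 273] [250.50549451 159.3992674 ] [[0.6744, 0.0309], [0.6752, 0.031]]
blue [245 175  11  20 209] [249.73684211 184.38755981] [[0.6618, 0.0311], [0.663, 0.0312]]
bar x 0.6741964587022916 travel 0.017296458702291573 yaw 0.013444752623633548
```

Emit:
carry_out([
  {"dx":0,"dy":0,"dz":-0.015,"wx":0,"wy":0,"wz":0,"gripper":255},
  {"dx":0,"dy":0,"dz":-0.015,"wx":0,"wy":0,"wz":0,"gripper":255},
  {"dx":0.05,"dy":0,"dz":0,"wx":0,"wy":0,"wz":0,"gripper":255},
  {"dx":0,"dy":0,"dz":0,"wx":0,"wy":0,"wz":0,"gripper":255},
  {"dx":0,"dy":0,"dz":0,"wx":0,"wy":0,"wz":0,"gripper":255},
  {"dx":0,"dy":0,"dz":0,"wx":0,"wy":0,"wz":0,"gripper":255},
])

```text
time: 13.22
tool_pos: [0.6206, 0.0298, 0.1132]
ee_rot: [3.141, 0.001, 0.014]
wrist_force: [-17.2, -0.6, 11.8]
width: 0.0116
finger_force: 30.0
```

```bash
python3 st.py w8
```

```text
13.2167 [0.62055679 0.02976006 0.11320384] [3.14099461e+00 1.28697293e-03 1.43575914e-02] [-17.19752895  -0.59275147  11.76157349] [0.13214146 3.16764456 0.04440113] 0.011635168549108104
blue [245 147  12  25 273] [250.50549451 159.3992674 ] [[0.6752, 0.0309], [0.676, 0.031]]
blue [245 175  11  20 210] [249.76190476 184.36666667] [[0.6626, 0.0311], [0.6638, 0.0312]]
bar x 0.6749681660299597 travel 0.018068166029959642 yaw 0.013576499725708988
```

The plate has travelled about 18 mm and the bracket is flat and in line. Now I'll hold it there.

Emit:
carry_out([
  {"dx":0,"dy":0,"dz":0,"wx":0,"wy":0,"wz":0,"gripper":255},
  {"dx":0,"dy":0,"dz":0,"wx":0,"wy":0,"wz":0,"gripper":255},
  {"dx":0,"dy":0,"dz":0,"wx":0,"wy":0,"wz":0,"gripper":255},
  {"dx":0,"dy":0,"dz":0,"wx":0,"wy":0,"wz":0,"gripper":255},
  {"dx":0,"dy":0,"dz":0,"wx":0,"wy":0,"wz":0,"gripper":255},
  {"dx":0,"dy":0,"dz":0,"wx":0,"wy":0,"wz":0,"gripper":255},
  {"dx":0,"dy":0,"dz":0,"wx":0,"wy":0,"wz":0,"gripper":255},
  {"dx":0,"dy":0,"dz":0,"wx":0,"wy":0,"wz":0,"gripper":255},
  {"dx":0,"dy":0,"dz":0,"wx":0,"wy":0,"wz":0,"gripper":255},
  {"dx":0,"dy":0,"dz":0,"wx":0,"wy":0,"wz":0,"gripper":255},
  {"dx":0,"dy":0,"dz":0,"wx":0,"wy":0,"wz":0,"gripper":255},
  {"dx":0,"dy":0,"dz":0,"wx":0,"wy":0,"wz":0,"gripper":255},
  {"dx":0,"dy":0,"dz":0,"wx":0,"wy":0,"wz":0,"gripper":255},
  {"dx":0,"dy":0,"dz":0,"wx":0,"wy":0,"wz":0,"gripper":255},
  {"dx":0,"dy":0,"dz":0,"wx":0,"wy":0,"wz":0,"gripper":255},
  {"dx":0,"dy":0,"dz":0,"wx":0,"wy":0,"wz":0,"gripper":255},
  {"dx":0,"dy":0,"dz":0,"wx":0,"wy":0,"wz":0,"gripper":255},
  {"dx":0,"dy":0,"dz":0,"wx":0,"wy":0,"wz":0,"gripper":255},
  {"dx":0,"dy":0,"dz":0,"wx":0,"wy":0,"wz":0,"gripper":255},
  {"dx":0,"dy":0,"dz":0,"wx":0,"wy":0,"wz":0,"gripper":255},
])

```text
time: 14.93
tool_pos: [0.6206, 0.0298, 0.1132]
ee_rot: [3.141, 0.001, 0.014]
wrist_force: [-16.9, -0.6, 11.4]
width: 0.0117
finger_force: 30.0
```

Emit:
carry_out([
  {"dx":0,"dy":0,"dz":0,"wx":0,"wy":0,"wz":0,"gripper":255},
  {"dx":0,"dy":0,"dz":0,"wx":0,"wy":0,"wz":0,"gripper":255},
  {"dx":0,"dy":0,"dz":0,"wx":0,"wy":0,"wz":0,"gripper":255},
  {"dx":0,"dy":0,"dz":0,"wx":0,"wy":0,"wz":0,"gripper":255},
  {"dx":0,"dy":0,"dz":0,"wx":0,"wy":0,"wz":0,"gripper":255},
  {"dx":0,"dy":0,"dz":0,"wx":0,"wy":0,"wz":0,"gripper":255},
  {"dx":0,"dy":0,"dz":0,"wx":0,"wy":0,"wz":0,"gripper":255},
  {"dx":0,"dy":0,"dz":0,"wx":0,"wy":0,"wz":0,"gripper":255},
  {"dx":0,"dy":0,"dz":0,"wx":0,"wy":0,"wz":0,"gripper":255},
  {"dx":0,"dy":0,"dz":0,"wx":0,"wy":0,"wz":0,"gripper":255},
  {"dx":0,"dy":0,"dz":0,"wx":0,"wy":0,"wz":0,"gripper":255},
  {"dx":0,"dy":0,"dz":0,"wx":0,"wy":0,"wz":0,"gripper":255},
  {"dx":0,"dy":0,"dz":0,"wx":0,"wy":0,"wz":0,"gripper":255},
  {"dx":0,"dy":0,"dz":0,"wx":0,"wy":0,"wz":0,"gripper":255},
  {"dx":0,"dy":0,"dz":0,"wx":0,"wy":0,"wz":0,"gripper":255},
  {"dx":0,"dy":0,"dz":0,"wx":0,"wy":0,"wz":0,"gripper":255},
  {"dx":0,"dy":0,"dz":0,"wx":0,"wy":0,"wz":0,"gripper":255},
  {"dx":0,"dy":0,"dz":0,"wx":0,"wy":0,"wz":0,"gripper":255},
  {"dx":0,"dy":0,"dz":0,"wx":0,"wy":0,"wz":0,"gripper":255},
  {"dx":0,"dy":0,"dz":0,"wx":0,"wy":0,"wz":0,"gripper":255},
])

```text
time: 16.6
tool_pos: [0.6206, 0.0298, 0.1132]
ee_rot: [3.141, 0.001, 0.014]
wrist_force: [-16.9, -0.8, 11.5]
width: 0.0118
finger_force: 30.0
```

Emit:
carry_out([
  {"dx":0,"dy":0,"dz":0,"wx":0,"wy":0,"wz":0,"gripper":255},
  {"dx":0,"dy":0,"dz":0,"wx":0,"wy":0,"wz":0,"gripper":255},
  {"dx":0,"dy":0,"dz":0,"wx":0,"wy":0,"wz":0,"gripper":255},
  {"dx":0,"dy":0,"dz":0,"wx":0,"wy":0,"wz":0,"gripper":255},
  {"dx":0,"dy":0,"dz":0,"wx":0,"wy":0,"wz":0,"gripper":255},
  {"dx":0,"dy":0,"dz":0,"wx":0,"wy":0,"wz":0,"gripper":255},
])

```text
time: 17.1
tool_pos: [0.6206, 0.0298, 0.1132]
ee_rot: [3.141, 0.001, 0.014]
wrist_force: [-17.3, -1.2, 11.9]
width: 0.012
finger_force: 30.0
```

```bash
python3 st.py w9; python3 -c "
from h import *
snap('side','s9'); a=cv2.imread('pics/s9.png'); cv2.imwrite('pics/s9b.png',cv2.resize(a[100:330,180:450],None,fx=2.6,fy=2.6,interpolation=cv2.INTER_CUBIC))"
```

```text
17.1 [0.62055771 0.02979301 0.11320234] [3.14103448e+00 1.26325099e-03 1.43734992e-02] [-17.34154122  -1.19849161  11.91431184] [0.11421868 3.14751664 0.03919376] 0.011973738688812822
blue [245 148  12  24 272] [250.5        159.44485294] [[0.6752, 0.0309], [0.676, 0.031]]
blue [245 175  11  20 208] [249.71153846 184.38461538] [[0.6626, 0.0312], [0.6638, 0.0312]]
bar x 0.6749690049781959 travel 0.018069004978195857 yaw 0.013661025705019305
```

View pics/s9b.png

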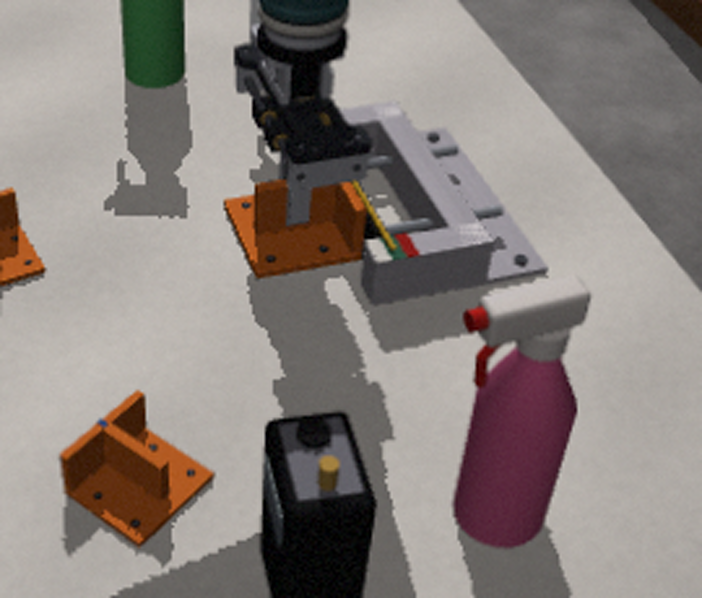

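View pics/w9b.png

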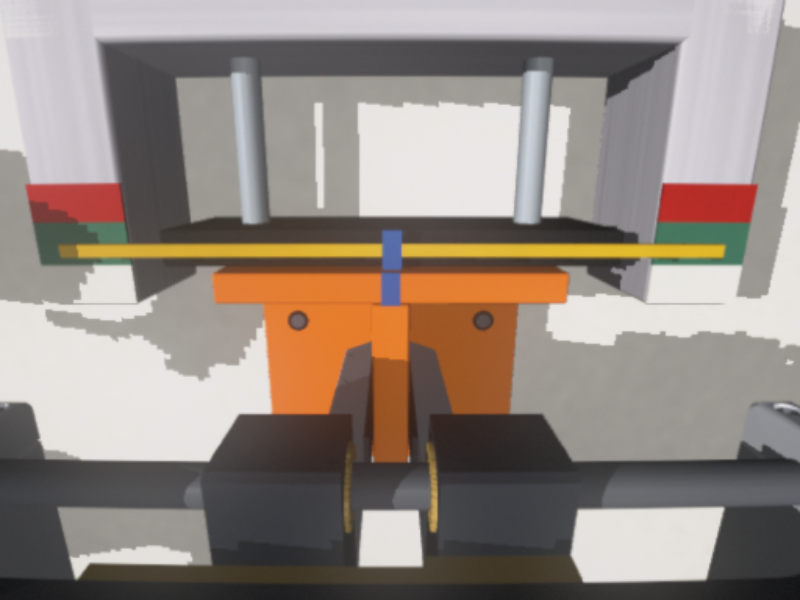

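The side view shows the bracket flat against the plate, with the bottles and the inflator still standing. The wrist view shows the marks in line at about x=391 and the pointer (row 250) in the green. The push was steady for more than 3.8 s.

```bash
python3 -c "
from bench import robot; print(robot.close_job())"
```

```text
the job is handed in; nothing more can be done
None
```

I handed the job in with the gripper still holding the bracket flat and flush against the plate: blue marks in line, pointer in the green at about 18 mm of plate travel, push held steady for nearly 4 s, and the bottles and inflator not touched.

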